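# Set a substrate plate and its run-off tab against the stop square

## Task

On the welding table, push the larger steel plate fully home into the inside corner of the L-shaped stop square, its long side flush along the square's long leg and its end flush against the short leg. Push the narrow steel run-off tab tight against the plate's other end, edge to edge, with its short end flush against the long leg. Only push the two pieces along the table with the fingers: never lift or tip them, and leave every other thing on the table where it is.

Things in the scene. Friction and masses are not known exactly. Their poses are not given: they have to be found in the camera images.
- square: dark cast-iron L-shaped stop square fixed to the table, 25 mm high (bolt heads to 48 mm). Origin: its inside corner at table height. x points level through the long leg (away from the robot), y level through the short leg (to the left). Inner faces: long leg x = 0, y from 0 to -360 mm; short leg y = 0, x from 0 to -130 mm. Legs 50 mm wide.
- plate: the substrate plate, bare steel, 90 mm (its x) by 110 mm (its y) by 12 mm thick, about 0.9 kg, loose and flat on the table. Origin: centre of its underside. It starts within about 0.3 rad of parallel to the square, some 65 to 135 mm short of its long leg
- tab: the run-off tab, a narrower bare steel plate, 90 mm (its x) by 45 mm (its y) by 12 mm, about 0.4 kg, loose and flat, right of the plate (square's -y side). Origin: centre of its underside. It starts within about 0.3 rad of parallel to the square. When it is in place its y = +22.5 mm edge butts against the plate's y = -55 mm edge
- coupon: a round steel coupon lying flat, 60 mm across and 10 mm thick, origin centre of its underside; a bystander just left of the square's short leg
- bolt: a loose steel locking bolt standing upright on its 38 mm head, 78 mm tall, origin centre of its underside; a bystander near the free end of the square's short leg; easily tipped
- brush: a wire brush with a wooden handle, 245 mm long along its x axis, lying on its side, 27 mm wide, 26 mm high; a bystander on the right
- caliper: a digital caliper lying flat, 235 mm long along its x axis, jaws to its -y, about 65 mm wide and 12 mm thick; a bystander on the left
- hexkey: a black L-shaped hex key lying flat on the left, beyond the coupon, 150 mm long along its x axis and 50 mm wide, 10 mm thick; a bystander
- spray: a spray can standing on the left, 58 mm across and 170 mm tall, origin centre of its underside; a bystander
Things that resemble listed ones, but are neither listed nor needed, are in the scene too. Leave any red look-alike of the tab alone. What is shaped like the plate but purple is not meant.

How it is judged:
By the outcome, as a careful person would: the job done as asked, in the order asked, and still so for the second after the job is handed in, with the robot touching nothing.
It also fails if it takes over 72 s, if anything falls off the work surface, if the arm or the gripper's body presses on something with over 40 N, if the wrist force passes 120 N, or if a joint passes its speed limit or range.

## Robot

A 6-joint arm with a two-finger parallel gripper is mounted at the origin on the work surface. World frame = base frame: x ahead of the robot, y to its left, z up, the work surface at z = 0. Lengths are in mm, angles in rad, forces in N, time in s.
With the tool pointing down it reaches from about 250 to 775 mm from the base axis. Payload 8.9 kg.
Tool frame: the origin (TCP) lies on the centre line of the jaws, within the pads' length; the fingertips stand 25 mm ahead of it and the grasp point (between the pads) lies 6 mm ahead of it; z points along the fingers, y is the line along which they close (so a half turn about z gives the same grasp; the last joint's range is limited). The gripper opens to 85 mm and grips with 20 to 120 N. Pads are 22 mm wide; open, the fingers measure 114 mm over their backs; the gripper's body (76 mm by 85 mm) begins 54 mm behind the grasp point. The pads swing forward as they close: fully open they stand 13 mm farther back than shut.
Start: joints at [-1.282, 0.291, -0.153, 1.127, 0, 1.431], TCP at [217.808, -477.685, 256.305] pointing down, gripper open.
Joint ranges: [-2.52, 2.52], [-0.91, 1.74], [-1.3, 1.37], [-1.96, 2.02], [-1.52, 1.47], [-3.14, 3.14]. Speed limits (rad/s): [2.22, 2.22, 2.79, 3.14, 3.14, 3.14].

## Interface

Orientations are given as a unit quaternion [w, x, y, z].
In Python, from cell import env, vision, job gives the robot as it stands. The module is installed in compiled form; this text tells all that it offers.
- The arm moves only by the shell command python3 -m pendant 'ROWS' [OPENING] [FORCE]. ROWS is JSON, a list that holds one entry, the list of rows, each a list of 6 numbers: the shift along the world's x, y, z in cm, then the turn, a rotation vector about the world's x, y, z in rad. A call has 1 to 20 rows; each row shifts and turns the commanded pose from where the row before left it; what a row does not reach is not made up. A row lasts 1/10 s, in which the tool goes at most 50 mm and 8.59 degrees, less where a joint would pass 70% of its speed; a pose out of reach is approached as far as the arm can. A call is refused whole if a number of a shift passes 5 or a number of a turn 0.15, either way. A call with a gripper value outside its range is refused whole. OPENING is the closure in counts, from 0 (fully open) to 255 (shut), set as the call begins (- or left out, the last holds). The fingers move at their own pace and stop on an object; FORCE is the grip in N (left out, the last holds). Time passes only in rows, so rows that do not move let the fingers close. It gives the time, the measured TCP pose, the force, the opening and the grip force at its end, in the units of the state.
- env.read_state(): the state, without advancing time (a new reading comes with each control period).
- vision.grab_frame(name): name is "scene" or "top"; returns a dict with "img" (384x512x3 uint8, red, green, blue), "vfov" (degrees; the focal length in pixels is half the picture's height over the tangent of half this angle, whatever the lens; pixels are square), "cx", "cy" (the principal point, pixels), "extrinsics" (4x4, takes a point from camera to world coordinates). Camera axes: x right, y up, looking along -z (the intrinsics and any distortion apply to the point x, -y, -z); pixel columns grow to the right and rows downward; lengths in mm; the calibration is good to about 2 mm. A picture is of the moment at which its call begins. There is no depth.
- job.hand_in(): hands the job in; it is judged then, once.
The state is a dict: "t": time; "q": joint angles; "qvel": joint speeds; "joint_torque": joint torques, N m; "tool_pos": TCP position; "tool_rot": TCP orientation; "ft_force": force on the tool from outside, world axes, zero at the start; "wrist_torque": the same for the moment, N m; "width": finger opening in mm; "grip_force": force on a finger pad.
Only numpy, scipy, OpenCV 4.12 (cv2) and the standard library are available. Lean on these libraries where they do the work, as an engineer would, in place of code of your own. Each camera call takes 0.05 s, during which the arm holds its last target. There are 200 camera calls.

## Working session

There is one attempt and no reset: what is moved stays moved. The work goes in short steps, Python scripts to look and compute and a shell command to move; the robot and the scene stay as the last step left them, time stands still between calls to the robot, and variables do not carry over. Pictures are saved under pics/ and viewed, at most 10 in all, crops included, and the job is handed in when it is done.

```bash
mkdir -p pics
python3 - <<'E'
from cell import env, vision
import cv2
for n in ("top","scene"):
    f=vision.grab_frame(n); print(n,f["vfov"],f["cx"],f["cy"],f["extrinsics"],[k for k in f if k!='img'])
    cv2.imwrite(f"pics/{n}0.png",cv2.resize(f["img"][...,::-1],(800,600),interpolation=cv2.INTER_CUBIC))
    import pickle; pickle.dump(f,open(f"{n}0.pkl","wb"))
print(env.read_state())
E
```

```text
top 48.866253249612264 258.14983636283506 191.48405637220222 [[ 2.54293718e-02  9.93740356e-01 -1.08781674e-01  3.89341199e+02]
 [-9.99590109e-01  2.67077431e-02  1.03106854e-02  4.43535235e+01]
 [ 1.31514572e-02  1.08474891e-01  9.94012192e-01  1.20728227e+03]
 [ 0.00000000e+00  0.00000000e+00  0.00000000e+00  1.00000000e+00]] ['vfov', 'cx', 'cy', 'extrinsics']
scene 42.8543279072522 261.8715821813935 196.75435186333286 [[-4.66617643e-01 -4.62914806e-01  7.53643057e-01  1.68854058e+03]
 [ 8.84362310e-01 -2.56803570e-01  3.89814355e-01  6.41565650e+02]
 [ 1.30873914e-02  8.48387770e-01  5.29213484e-01  8.80023832e+02]
 [ 0.00000000e+00  0.00000000e+00  0.00000000e+00  1.00000000e+00]] ['vfov', 'cx', 'cy', 'extrinsics']
{'t': 0.1, 'q': array([-1.28230238e+00,  2.91232322e-01, -1.54040493e-01,  1.12671540e+00,
       -1.46758117e-05,  1.43150852e+00]), 'qvel': array([-0.00161591, -0.00120335,  0.00158893, -0.00072589, -0.00015169,
       -0.00025857]), 'joint_torque': array([ 1.48546369e-03, -5.37980819e+01,  3.31916213e+01,  9.34510259e-03,
       -1.77491547e-04,  1.48841161e-05]), 'tool_pos': array([ 217.69804572, -477.33411637,  255.78923642]), 'tool_rot': array([-5.93739585e-04,  9.77212248e-01,  2.12263673e-01, -5.17355276e-05]), 'ft_force': array([-0.85405182, -0.36787762, -0.54510356]), 'wrist_torque': array([-0.02874395, -0.02735704, -0.00579767]), 'grip_force': 0.0, 'width': 85.48584995568368}
```

View pics/top0.png

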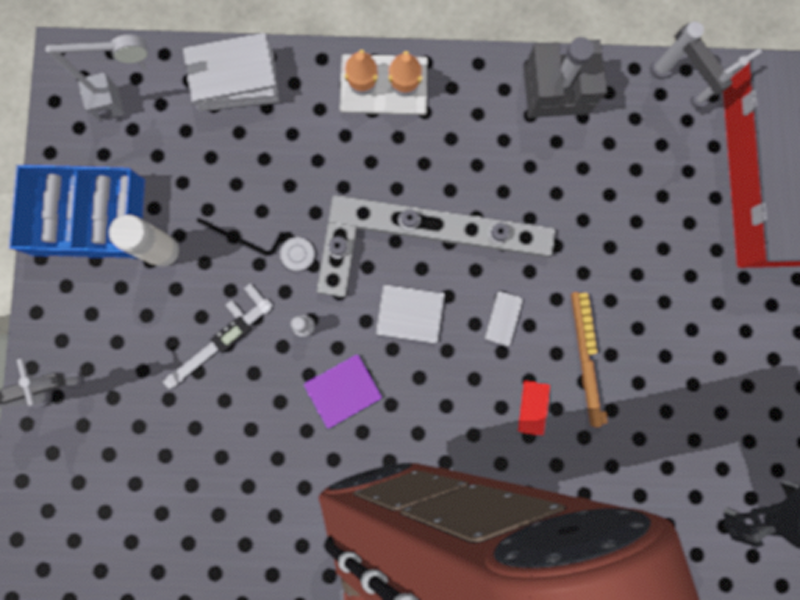

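View pics/scene0.png

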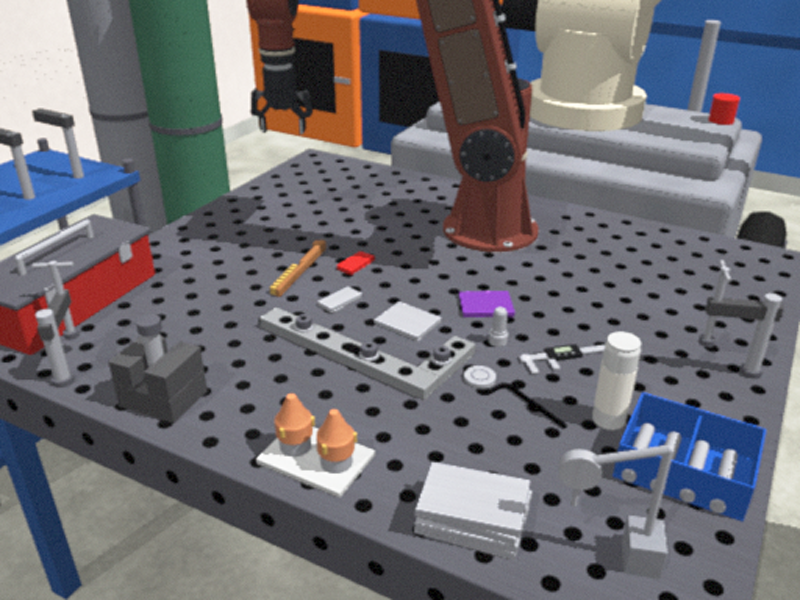

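Top view (800×600): the candidates for the plate are the bare grey one at (411,314), the purple one at (342,390) and the stacked plates at (230,70). For the tab they are the bare grey one at (503,318) and the red one at (535,407). By the description I choose grey (411,314) and grey (503,318). The square's inside corner is near (355,228), and the bolt at (302,323).

```bash
cat > h.py <<'E'
import numpy as np, cv2, pickle
from cell import env, vision
def ray(f,uv,z):
    uv=np.atleast_2d(uv).astype(float); E=f["extrinsics"]; F=192/np.tan(np.radians(f["vfov"]/2))
    d=np.c_[(uv[:,0]-f["cx"])/F,-(uv[:,1]-f["cy"])/F,-np.ones(len(uv))]@E[:3,:3].T
    o=E[:3,3]; s=(z-o[2])/d[:,2]; return (o+s[:,None]*d)[:,:2]
def proj(f,P):
    E=f["extrinsics"]; F=192/np.tan(np.radians(f["vfov"]/2)); c=(np.atleast_2d(P)-E[:3,3])@E[:3,:3]
    return np.c_[f["cx"]-F*c[:,0]/c[:,2], f["cy"]+F*c[:,1]/c[:,2]]
def bright(f,thr=150):
    g=f["img"].astype(int); return (((g.min(2)>thr)&(np.ptp(g,axis=2)<25))*255).astype(np.uint8)
def rects(f,thr=150,z=12,roi=(180,120,400,260)):
    m=bright(f,thr); k=np.zeros_like(m); x0,y0,x1,y1=roi; k[y0:y1,x0:x1]=m[y0:y1,x0:x1]
    out=[]
    for c in cv2.findContours(k,cv2.RETR_EXTERNAL,cv2.CHAIN_APPROX_NONE)[0]:
        if cv2.contourArea(c)<60: continue
        w=ray(f,c[:,0,:],z); r=cv2.minAreaRect(w.astype(np.float32)); out.append((c[:,0].mean(0).round(),np.round(r[0],1),np.round(r[1],1),round(r[2],1)))
    return out
E
python3 - <<'E'
from h import *
f=pickle.load(open("top0.pkl","rb"))
for u in [(263,201),(322,203),(228,165),(300,145),(280,180)]: print(u,f["img"][u[1],u[0]])
for t in (130,150,170):
  for r in rects(f,t): print(t,*r)
c=cv2.resize(f["img"][110:270,180:390],None,fx=3.7,fy=3.7,interpolation=cv2.INTER_CUBIC); cv2.imwrite("pics/crop0.png",c[...,::-1])
E
```

```text
(263, 201) [194 193 200]
(322, 203) [191 191 198]
(228, 165) [74 74 80]
(300, 145) [16 17 18]
(280, 180) [116 114 123]
130 [192. 209.] [466.3 220.7] [39.2 30.5] 14.8
130 [322. 203.] [ 491.4 -149.6] [49.9 93.9] 74.2
130 [262. 200.] [495.2  21.6] [114.5  94.4] 83.0
130 [190. 162.] [599.9 229. ] [63.8 57.1] 2.6
130 [262. 151.] [595.6 -25. ] [416.  185.1] 82.9
150 [191. 209.] [465.9 221.5] [35.7 23.9] 18.2
150 [322. 203.] [ 490.8 -150. ] [46.8 91.3] 74.8
150 [262. 201.] [495.4  20.9] [111.5  92.3] 83.4
150 [190. 162.] [599.8 229.1] [58.1 57.2] 2.3
150 [266. 150.] [595.5 -25.5] [414.2 180.2] 82.9
170 [322. 204.] [ 491.1 -150.4] [44.5 88.4] 74.5
170 [262. 200.] [495.   20.3] [108.8  88.8] 83.0
170 [213. 177.] [563.7 161.7] [44.5 65.5] 82.6
170 [190. 162.] [599.8 230.4] [55.4 54.5] 46.7
170 [289. 151.] [645.1 -53.2] [131.   16.7] 83.1
170 [230. 140.] [671.4 110.8] [ 49.3 123.7] 4.3
```

View pics/crop0.png

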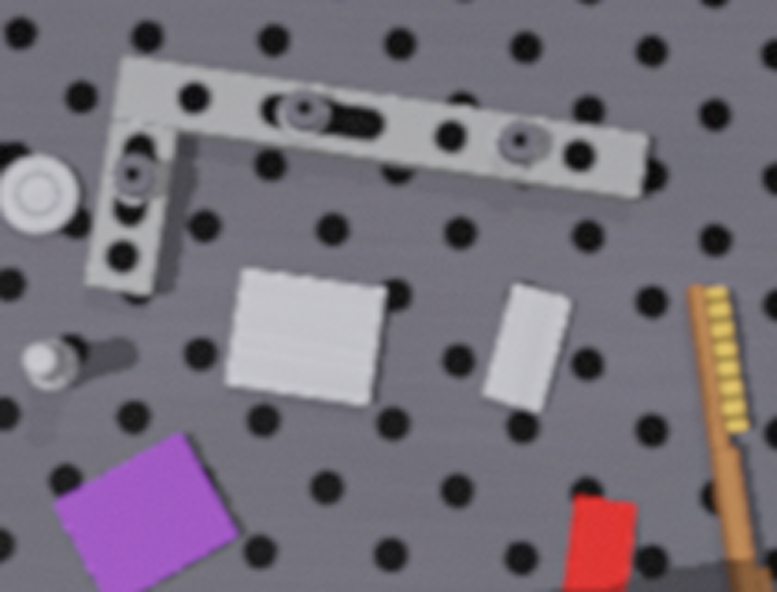

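The crop confirms the choice: bare grey plate at crop (305,335), bare grey tab at (527,347). The purple and red look-alikes are separate and out of the way. Next I work out the square's frame.

```bash
cat >> h.py <<'E'
def plate_tab(f,thr=150):
    rs=rects(f,thr); P=[r for r in rs if 85<min(r[2])<100 and 100<max(r[2])<120]; T=[r for r in rs if 38<min(r[2])<54 and 80<max(r[2])<100]
    return P,T
E
python3 - <<'E'
from h import *
f=pickle.load(open("top0.pkl","rb"))
m=bright(f,135); k=np.zeros_like(m); k[120:195,200:360]=m[120:195,200:360]
cs=cv2.findContours(k,cv2.RETR_EXTERNAL,cv2.CHAIN_APPROX_NONE)[0]; c=max(cs,key=cv2.contourArea)[:,0]
w=ray(f,c,25); r=cv2.minAreaRect(w.astype(np.float32)); print(r, cv2.boxPoints(r).round(1).tolist())
# edge lines in approx frame
a=-0.124; ex=np.array([np.cos(a),np.sin(a)]); ey=np.array([-ex[1],ex[0]])
o=np.array([0,0]); s=np.c_[w@ex,w@ey]
print("extents",s.min(0),s.max(0))
# inner faces: points along long leg inner edge
xm=s[:,0].max(); ym=s[:,1].max()
q=s[(abs(s[:,0]-(xm-50))<8)&(s[:,1]<ym-70)&(s[:,1]>ym-400)]
p=np.polyfit(q[:,1],q[:,0],1); print("long inner: slope",p[0],len(q),"x at mid",np.median(q[:,0]), "outer slope",np.polyfit(*s[(abs(s[:,0]-xm)<8)&(s[:,1]<ym-15)&(s[:,1]>ym-400)].T[::-1],1)[0])
q2=s[(abs(s[:,1]-(ym-50))<8)&(s[:,0]<xm-60)&(s[:,0]>xm-172)]
print("short inner slope",np.polyfit(q2[:,0],q2[:,1],1)[0],"y",np.median(q2[:,1]),xm,ym)
E
```

```text
((595.1041259765625, -24.738311767578125), (412.44610595703125, 180.5066375732422), 83.50546264648438) [[482.1000061035156, -219.39999389648438], [661.5, -239.8000030517578], [708.0999755859375, 170.0], [528.7999877929688, 190.39999389648438]]
extents [ 501.27137888 -156.33865264] [683.46592363 254.50243424]
long inner: slope -0.000284927772456597 115 x at mid 633.010092285264 outer slope 0.0005753903135097496
short inner slope 0.032764271154663877 y 204.94523373486047 683.4659236257844 254.50243423909689
```

```bash
python3 -m pendant '[[[1.158,2.816,0,0,0,0.1439],[1.158,2.816,0,0,0,0.1439],[1.158,2.816,0,0,0,0.1439],[1.158,2.816,0,0,0,0.1439],[1.158,2.816,0,0,0,0.1439],[1.158,2.816,0,0,0,0.1439],[1.158,2.816,0,0,0,0.1439],[1.158,2.816,0,0,0,0.1439],[1.158,2.816,0,0,0,0.1439],[1.158,2.816,0,0,0,0.1439],[1.158,2.816,0,0,0,0.1439],[1.158,2.816,0,0,0,0.1439],[1.158,2.816,0,0,0,0.1439],[1.158,2.816,0,0,0,0.1439],[1.158,2.816,0,0,0,0.1439],[1.158,2.816,0,0,0,0.1439],[1.158,2.816,0,0,0,0.1439],[1.158,2.816,0,0,0,0.1439],[0,0,0,0,0,0],[0,0,0,0,0,0]]]' 120 40
```

```text
t: 2.1
tool_pos: [426.0, 29.5, 256.0]
tool_rot: [-0.0, 0.062, 0.998, -0.0]
ft_force: [0.1, 0.5, 0.8]
width: 45.2
grip_force: 0.0
```

```bash
python3 -m pendant '[[[0,0,-5,0,0,0],[0,0,-5,0,0,0],[0,0,-5,0,0,0],[0,0,-5,0,0,0],[0,0,-1.6,0,0,0],[0,0,-0.3,0,0,0],[0,0,-0.3,0,0,0],[0,0,0,0,0,0],[0,0,0,0,0,0]]]'
python3 - <<'E'
from h import *
f=vision.grab_frame("scene"); s=env.read_state(); print(s["tool_pos"],s["ft_force"])
u=proj(f,np.array([s["tool_pos"]]))[0].astype(int); print(u, proj(f,np.array([s["tool_pos"]-[0,0,25]])))
x,y=u; c=f["img"][y-50:y+60,x-70:x+70]; cv2.imwrite("pics/tip.png",cv2.resize(c,None,fx=5,fy=5,interpolation=cv2.INTER_CUBIC)[...,::-1])
E
```

```text
t: 3.0
tool_pos: [427.3, 28.9, 35.4]
tool_rot: [0.001, 0.062, 0.998, -0.0]
ft_force: [-0.9, 0.0, -0.8]
width: 45.2
grip_force: 0.0
[427.16234679  28.99847319  35.36830601] [0.9414851  0.25527619 0.50492093]
[272 189] [[272.39061729 195.74155541]]
```

View pics/tip.png

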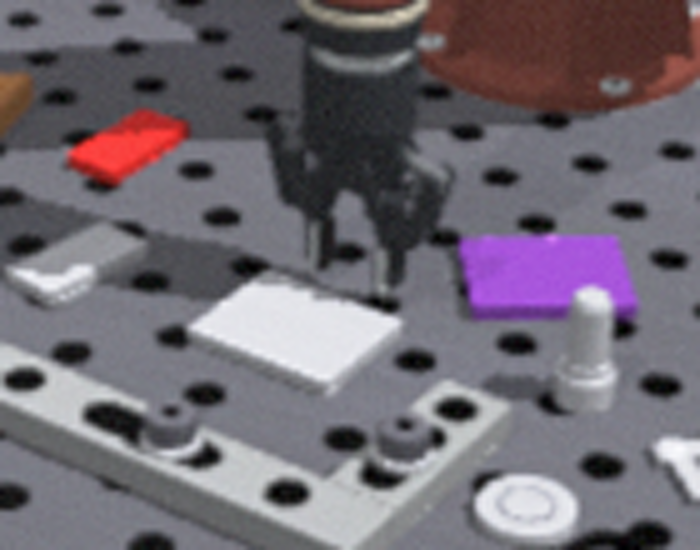

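The fingers stand behind the plate (crop (320,260) and (385,285)), clear of the purple plate and the bolt. I lower gently to find the table.

```bash
python3 -m pendant '[[[0,0,-0.2,0,0,0],[0,0,-0.2,0,0,0],[0,0,-0.2,0,0,0],[0,0,0,0,0,0]]]';python3 -m pendant '[[[0,0,-0.1,0,0,0],[0,0,-0.1,0,0,0],[0,0,0,0,0,0]]]'; python3 -m pendant '[[[0,0,-0.1,0,0,0],[0,0,-0.1,0,0,0],[0,0,0,0,0,0]]]'
```

```text
t: 3.45
tool_pos: [426.0, 29.2, 28.0]
tool_rot: [-0.0, 0.062, 0.998, -0.0]
ft_force: [-0.3, 0.6, -0.0]
width: 45.2
grip_force: 0.0
t: 3.75
tool_pos: [426.1, 29.2, 26.1]
tool_rot: [-0.0, 0.062, 0.998, -0.0]
ft_force: [-0.2, -0.6, -0.1]
width: 45.2
grip_force: 0.0
t: 4.05
tool_pos: [426.2, 29.2, 24.2]
tool_rot: [-0.0, 0.062, 0.998, 0.0]
ft_force: [0.2, -0.1, 0.9]
width: 45.2
grip_force: 0.0
```

```bash
python3 -m pendant '[[[0.397,-0.0495,0,0,0,0],[0.794,-0.099,0,0,0,0],[0.794,-0.099,0,0,0,0],[0.794,-0.099,0,0,0,0],[0.794,-0.099,0,0,0,0],[0.794,-0.099,0,0,0,0],[0.794,-0.099,0,0,0,0],[0.794,-0.099,0,0,0,0],[0.794,-0.099,0,0,0,0],[0.794,-0.099,0,0,0,0],[0.794,-0.099,0,0,0,0],[0.794,-0.099,0,0,0,0],[0.794,-0.099,0,0,0,0],[0.397,-0.0495,0,0,0,0],[0,0,0,0,0,0]]]'
python3 - <<'E'
from h import *
f=vision.grab_frame("top")
for r in rects(f,150): print(*r)
E
python3 -m pendant '[[[0.2,-0.025,0,0,0,0],[0.2,-0.025,0,0,0,0],[0,0,0,0,0,0]]]'
```

```text
t: 5.55
tool_pos: [529.3, 16.3, 23.8]
tool_rot: [-0.001, 0.062, 0.998, 0.0]
ft_force: [-3.0, 1.0, -1.0]
width: 45.1
grip_force: 1.1
[191. 209.] [466.3 220.7] [37.7 27.2] 18.9
[322. 204.] [ 488.6 -149.1] [48.4 88.2] 74.8
[190. 162.] [599.8 229.1] [58.2 57.2] 2.3
[327. 148.] [ 646.2 -164.7] [151.7  50.3] 85.2
[219. 155.] [615.1 132.5] [ 96.9 182.1] 82.7
t: 5.9
tool_pos: [533.2, 15.9, 24.0]
tool_rot: [-0.0, 0.062, 0.998, 0.0]
ft_force: [-3.1, 0.4, -2.8]
width: 45.0
grip_force: 1.7
```

```bash
python3 -m pendant '[[[0.15,-0.019,0,0,0,0],[0.15,-0.019,0,0,0,0],[0,0,0,0,0,0]]]';python3 -m pendant '[[[0.15,-0.019,0,0,0,0],[0,0,0,0,0,0]]]';python3 -m pendant '[[[0.1,-0.012,0,0,0,0],[0,0,0,0,0,0]]]'
```

```text
t: 6.2
tool_pos: [536.8, 15.4, 24.3]
tool_rot: [0.0, 0.062, 0.998, -0.0]
ft_force: [-2.4, 0.0, -2.1]
width: 45.1
grip_force: 1.4
t: 6.4
tool_pos: [537.1, 15.4, 24.3]
tool_rot: [-0.001, 0.062, 0.998, 0.0]
ft_force: [-6.6, 0.6, 1.8]
width: 45.2
grip_force: 3.4
t: 6.6
tool_pos: [537.2, 15.4, 24.3]
tool_rot: [-0.002, 0.062, 0.998, 0.0]
ft_force: [-10.0, 0.6, 6.2]
width: 45.3
grip_force: 5.1
```

```bash
python3 -m pendant '[[[0.1,-0.012,0,0,0,0],[0.1,-0.012,0,0,0,0],[0,0,0,0,0,0]]]'; python3 -m pendant '[[[-0.9,0.11,0,0,0,0],[-0.9,0.11,0,0,0,0],[0,0,2.5,0,0,0],[0,0,2.5,0,0,0],[0.505,-0.796,0,0,0,-0.1428],[0.505,-0.796,0,0,0,-0.1428],[0.505,-0.796,0,0,0,-0.1428],[0.505,-0.796,0,0,0,-0.1428],[0.505,-0.796,0,0,0,-0.1428],[0.505,-0.796,0,0,0,-0.1428],[0.505,-0.796,0,0,0,-0.1428],[0.505,-0.796,0,0,0,-0.1428],[0.505,-0.796,0,0,0,-0.1428],[0.505,-0.796,0,0,0,-0.1428],[0.505,-0.796,0,0,0,-0.1428],[0,0,0,0,0,0],[0,0,0,0,0,0]]]' 150
python3 - <<'E'
from h import *
f=vision.grab_frame("top")
for r in rects(f,150): print(*r)
c=cv2.resize(f["img"][110:270,180:390],None,fx=3.7,fy=3.7,interpolation=cv2.INTER_CUBIC); cv2.imwrite("pics/c1.png",c[...,::-1])
E
```

```text
t: 6.9
tool_pos: [537.3, 15.4, 24.2]
tool_rot: [-0.003, 0.062, 0.998, 0.0]
ft_force: [-17.7, 1.4, 13.0]
width: 44.8
grip_force: 8.6
t: 8.6
tool_pos: [578.7, -70.4, 74.5]
tool_rot: [0.0, 0.748, 0.664, 0.0]
ft_force: [-0.6, -0.7, -0.0]
width: 34.8
grip_force: 0.0
[191. 209.] [466.3 221. ] [37. 26.] 22.8
[190. 162.] [599.8 229.1] [58.2 57.2] 2.3
[242. 153.] [608.3  71.1] [221.3 181.3] 83.3
```

View pics/c1.png

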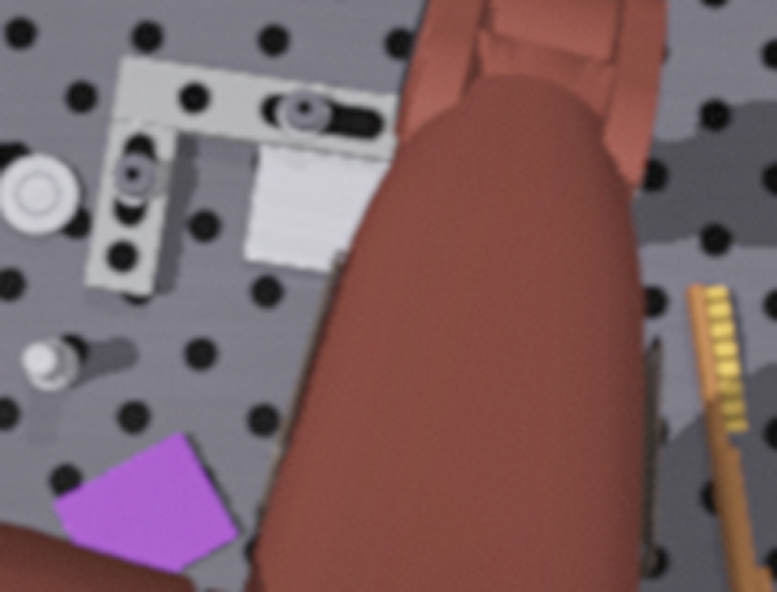

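Plate at crop (315,210) now lies along the long leg, with a gap to the short leg. I push it in y.

```bash
python3 -m pendant '[[[0,0,-1.6,0,0,0],[0,0,-1.6,0,0,0],[0,0,-1.5,0,0,0],[0,0,0,0,0,0],[0.05,0.397,0,0,0,0],[0.099,0.794,0,0,0,0],[0.099,0.794,0,0,0,0],[0.099,0.794,0,0,0,0],[0.099,0.794,0,0,0,0],[0.099,0.794,0,0,0,0],[0.099,0.794,0,0,0,0],[0.099,0.794,0,0,0,0],[0.099,0.794,0,0,0,0],[0.05,0.397,0,0,0,0],[0,0,0,0,0,0]]]'; python3 -m pendant '[[[0.025,0.2,0,0,0,0],[0.025,0.2,0,0,0,0],[0,0,0,0,0,0]]]'; python3 -m pendant '[[[0.025,0.2,0,0,0,0],[0,0,0,0,0,0]]]'
```

```text
t: 10.15
tool_pos: [588.0, 1.5, 28.1]
tool_rot: [0.001, 0.749, 0.662, 0.0]
ft_force: [-0.4, -2.2, 1.5]
width: 35.6
grip_force: 1.0
t: 10.45
tool_pos: [588.4, 4.2, 28.1]
tool_rot: [0.001, 0.75, 0.662, -0.0]
ft_force: [-1.0, -7.1, 4.3]
width: 35.3
grip_force: 3.6
t: 10.65
tool_pos: [588.6, 6.0, 28.1]
tool_rot: [0.001, 0.75, 0.662, -0.0]
ft_force: [-1.7, -7.3, 5.5]
width: 35.1
grip_force: 4.0
```

```bash
python3 -m pendant '[[[0.02,0.15,0,0,0,0],[0.02,0.15,0,0,0,0],[0,0,0,0,0,0]]]'; python3 -m pendant '[[[0.02,0.15,0,0,0,0],[0,0,0,0,0,0]]]'; python3 -m pendant '[[[0.015,0.1,0,0,0,0],[0.015,0.1,0,0,0,0],[0,0,0,0,0,0]]]'
```

```text
t: 10.95
tool_pos: [589.0, 9.0, 28.1]
tool_rot: [0.001, 0.75, 0.662, -0.001]
ft_force: [-2.2, -8.0, 6.0]
width: 35.1
grip_force: 4.1
t: 11.15
tool_pos: [589.0, 9.3, 28.1]
tool_rot: [0.002, 0.75, 0.662, -0.001]
ft_force: [-2.8, -13.2, 5.9]
width: 35.4
grip_force: 6.9
t: 11.45
tool_pos: [589.0, 9.5, 28.1]
tool_rot: [0.003, 0.75, 0.661, -0.003]
ft_force: [-4.3, -21.4, 6.2]
width: 35.3
grip_force: 11.2
```

```bash
python3 -m pendant '[[[-0.1,-0.9,0,0,0,0],[-0.1,-0.9,0,0,0,0],[0,0,2.5,0,0,0],[0,0,2.5,0,0,0],[-1.276,-2.461,0,0,0,0],[-1.276,-2.461,0,0,0,0],[-1.276,-2.461,0,0,0,0],[-1.276,-2.461,0,0,0,0],[-1.276,-2.461,0,0,0,0],[-1.276,-2.461,0,0,0,0],[-1.276,-2.461,0,0,0,0],[-1.276,-2.461,0,0,0,0],[0,0,0,0,0,0],[0,0,0,0,0,0]]]' 120
python3 - <<'E'
from h import *
f=vision.grab_frame("top")
O=np.array([653.6,124.8]);a=-.124;R=np.array([[np.cos(a),np.sin(a)],[-np.sin(a),np.cos(a)]])
for r in rects(f,150): print(*r, R@(np.array(r[1])-O))
print(R@(env.read_state()["tool_pos"][:2]-O))
c=cv2.resize(f["img"][110:270,180:390],None,fx=3.7,fy=3.7,interpolation=cv2.INTER_CUBIC); cv2.imwrite("pics/c2.png",c[...,::-1])
E
```

```text
t: 12.85
tool_pos: [485.0, -201.4, 77.4]
tool_rot: [-0.0, 0.75, 0.662, 0.0]
ft_force: [-0.5, 0.5, -0.0]
width: 45.0
grip_force: 0.0
[191. 209.] [465.9 221.5] [35.7 23.9] 18.2 [-198.21890566   72.74232221]
[322. 203.] [ 491.2 -150.1] [46.8 92.2] 74.8 [-127.15275579 -292.87530913]
[190. 162.] [599.8 229.1] [58.2 57.2] 2.3 [-66.2869973   96.84505144]
[264. 153.] [595.4 -25.3] [414.7 180.8] 82.9 [ -39.18839215 -156.14582902]
[-126.79684367 -344.08201296]
```

View pics/c2.png

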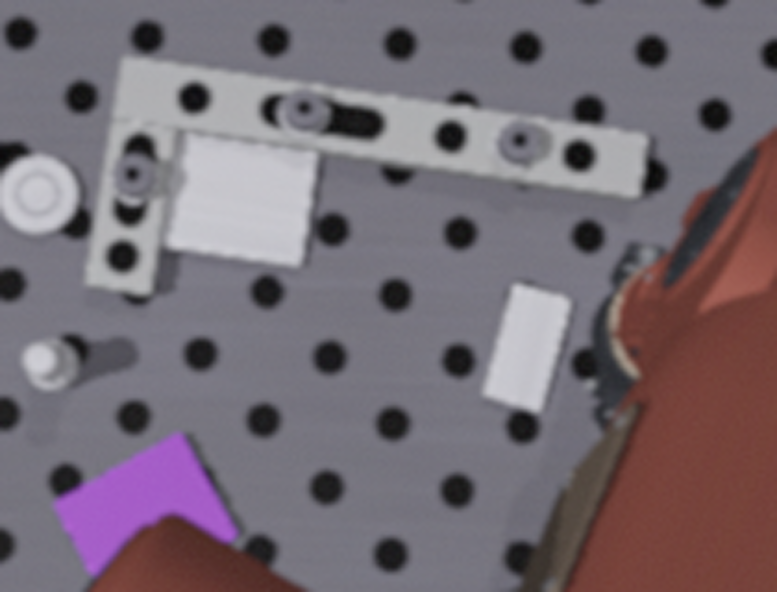

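The plate (crop (243,200)) is in the corner. Before moving on I check its angle and position from its free edges.

```bash
cat >> h.py <<'E'
O=np.array([653.6,124.8]);a_=-.124;R=np.array([[np.cos(a_),np.sin(a_)],[-np.sin(a_),np.cos(a_)]])
def edge(f,p0,p1,n,z=12,N=40,span=8):
    """subpixel edge (max gradient, plate->outside) along segment p0-p1 (sq frame, mm); n = outward normal; returns offset fit"""
    g=cv2.cvtColor(f["img"],cv2.COLOR_RGB2GRAY).astype(np.float32); res=[]
    t=np.linspace(0,1,N); d=np.arange(-span,span+.1,.25)
    for ti in t:
        P=(np.array(p0)*(1-ti)+np.array(p1)*ti)+d[:,None]*np.array(n); W=P@R+O
        uv=proj(f,np.c_[W,np.full(len(W),z)]).astype(np.float32)
        v=cv2.remap(g,uv[:,0].reshape(-1,1),uv[:,1].reshape(-1,1),cv2.INTER_LINEAR)[:,0]
        hi=np.median(v[:12]); lo=np.median(v[-12:])
        if hi-lo<25: continue
        i=np.where(v<(hi+lo)/2)[0]
        if len(i): res.append((ti,d[i[0]]))
    r=np.array(res); L=np.hypot(*(np.array(p1)-p0)); keep=abs(r[:,1]-np.median(r[:,1]))<1.5; r=r[keep]
    p=np.polyfit(r[:,0]*L,r[:,1],1); return dict(off=round(float(np.median(r[:,1])),2),tilt=round(float(p[0]),4),n=len(r))
E
python3 - <<'E'
from h import *
f=vision.grab_frame("top")
print("right",edge(f,(-80,-110),(-10,-110),(0,-1)),"bottom",edge(f,(-90,-10),(-90,-100),(-1,0)))
E
```

```text
right {'off': 2.25, 'tilt': -0.0048, 'n': 40} bottom {'off': 2.5, 'tilt': -0.0059, 'n': 40}
```

```bash
python3 -m pendant '[[[0,0,-2,0,0,0],[0,0,-2,0,0,0],[0,0,-1.1,0,0,0],[0,0,0,0,0,0],[0.0495,0.397,0,0,0,0],[0.0495,0.397,0,0,0,0],[0.0495,0.397,0,0,0,0],[0.0495,0.397,0,0,0,0],[0.0495,0.397,0,0,0,0],[0.0495,0.397,0,0,0,0],[0.0495,0.397,0,0,0,0],[0.0495,0.397,0,0,0,0],[0.099,0.794,0,0,0,0],[0.099,0.794,0,0,0,0],[0.099,0.794,0,0,0,0],[0.099,0.794,0,0,0,0],[0.099,0.794,0,0,0,0],[0.099,0.794,0,0,0,0],[0.099,0.794,0,0,0,0],[0.099,0.794,0,0,0,0]]]'; python3 -m pendant '[[[0.099,0.794,0,0,0,0],[0.099,0.794,0,0,0,0],[0.099,0.794,0,0,0,0],[0.099,0.794,0,0,0,0],[0.099,0.794,0,0,0,0],[0.099,0.794,0,0,0,0],[0.099,0.794,0,0,0,0],[0.05,0.397,0,0,0,0],[0.025,0.2,0,0,0,0],[0,0,0,0,0,0]]]'
```

```text
t: 14.95
tool_pos: [497.1, -106.6, 26.8]
tool_rot: [0.001, 0.75, 0.662, -0.001]
ft_force: [-0.4, -6.5, 5.2]
width: 45.2
grip_force: 3.5
t: 15.95
tool_pos: [504.5, -44.7, 26.6]
tool_rot: [0.0, 0.749, 0.662, -0.0]
ft_force: [0.2, -4.5, 3.0]
width: 45.2
grip_force: 2.1
```

```bash
python3 -m pendant '[[[-0.1,-0.8,0,0,0,0],[-0.1,-0.8,0,0,0,0],[0,0,2.5,0,0,0],[0,0,2.5,0,0,0],[-0.601,0.542,0,0,0,0.1428],[-0.601,0.542,0,0,0,0.1428],[-0.601,0.542,0,0,0,0.1428],[-0.601,0.542,0,0,0,0.1428],[-0.601,0.542,0,0,0,0.1428],[-0.601,0.542,0,0,0,0.1428],[-0.601,0.542,0,0,0,0.1428],[-0.601,0.542,0,0,0,0.1428],[-0.601,0.542,0,0,0,0.1428],[-0.601,0.542,0,0,0,0.1428],[-0.601,0.542,0,0,0,0.1428],[0,0,0,0,0,0],[0,0,0,0,0,0]]]' 225
python3 - <<'E'
from h import *
f=vision.grab_frame("top"); print(R@(env.read_state()["tool_pos"][:2]-O))
for r in rects(f,150): print(*r, R@(np.array(r[1])-O))
c=cv2.resize(f["img"][110:270,180:390],None,fx=3.7,fy=3.7,interpolation=cv2.INTER_CUBIC); cv2.imwrite("pics/c3.png",c[...,::-1])
E
```

```text
t: 17.65
tool_pos: [436.4, -1.2, 76.2]
tool_rot: [-0.0, 0.064, 0.998, 0.0]
ft_force: [1.6, 0.1, 0.7]
width: 9.8
grip_force: 0.0
[-199.63252021 -151.99180124]
[191. 209.] [465.9 221.5] [35.7 23.9] 18.2 [-198.21890566   72.74232221]
[190. 162.] [599.8 229.1] [58.2 57.2] 2.3 [-66.2869973   96.84505144]
[263. 154.] [595.8 -25.3] [414.9 180.8] 83.0 [ -38.79146341 -156.09635603]
```

View pics/c3.png

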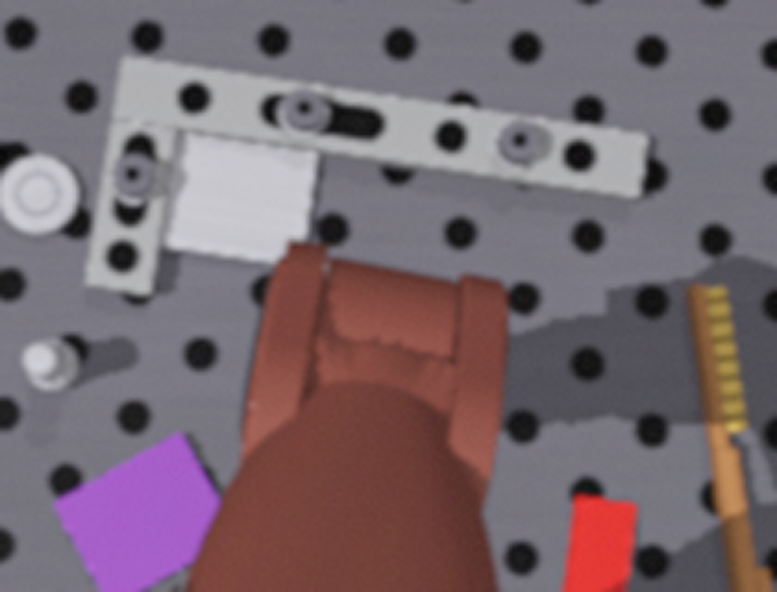

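The arm hides the tab and everything else is where it was. I descend behind the tab's end and push it in x.

```bash
python3 -m pendant '[[[0,0,-2,0,0,0],[0,0,-2,0,0,0],[0,0,-0.7,0,0,0],[0,0,0,0,0,0],[0.397,-0.0495,0,0,0,0],[0.397,-0.0495,0,0,0,0],[0.397,-0.0495,0,0,0,0],[0.397,-0.0495,0,0,0,0],[0.794,-0.099,0,0,0,0],[0.794,-0.099,0,0,0,0],[0.794,-0.099,0,0,0,0],[0.794,-0.099,0,0,0,0],[0.794,-0.099,0,0,0,0],[0.794,-0.099,0,0,0,0],[0.794,-0.099,0,0,0,0],[0.794,-0.099,0,0,0,0],[0.397,-0.0495,0,0,0,0],[0.2,-0.025,0,0,0,0],[0,0,0,0,0,0]]]'; python3 -m pendant '[[[0.2,-0.025,0,0,0,0],[0.2,-0.025,0,0,0,0],[0,0,0,0,0,0]]]'
```

```text
t: 19.6
tool_pos: [522.1, -11.6, 29.3]
tool_rot: [0.0, 0.062, 0.998, -0.0]
ft_force: [-1.7, 0.2, 0.7]
width: 9.9
grip_force: 0.8
t: 19.9
tool_pos: [525.9, -12.1, 29.3]
tool_rot: [0.0, 0.062, 0.998, 0.0]
ft_force: [-2.4, 0.9, -0.4]
width: 9.9
grip_force: 1.4
```

Run:
```python
from h import *
f=vision.grab_frame("top"); print(R@(env.read_state()["tool_pos"][:2]-O))
c=cv2.resize(f["img"][120:220,220:350],None,fx=6,fy=6,interpolation=cv2.INTER_CUBIC); cv2.imwrite("pics/c4.png",c[...,::-1])
```

```text
[-109.82312627 -151.62402415]
```

View pics/c4.png

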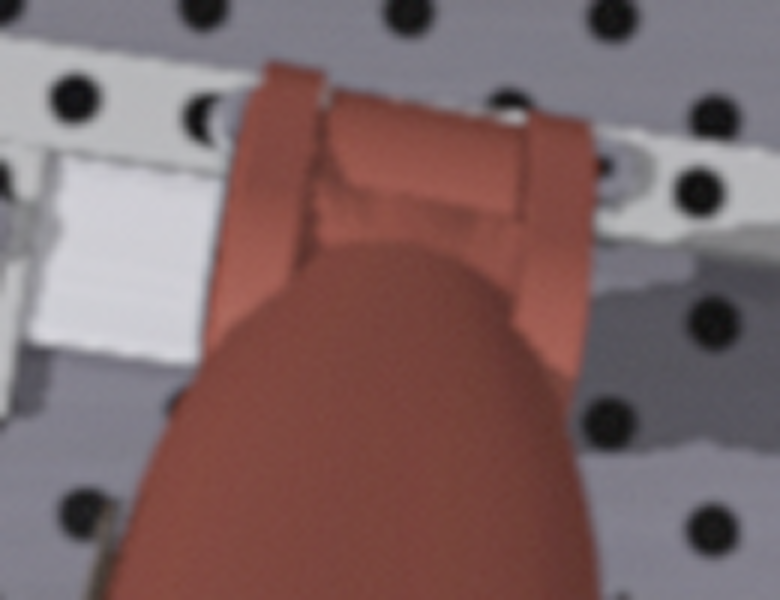

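The plate (crop (130,255)) is undisturbed and the tab is under the arm. About 8 mm remain.

```bash
python3 -m pendant '[[[0.2,-0.025,0,0,0,0],[0.2,-0.025,0,0,0,0],[0.15,-0.019,0,0,0,0],[0,0,0,0,0,0]]]'; python3 -m pendant '[[[0.15,-0.019,0,0,0,0],[0.1,-0.012,0,0,0,0],[0,0,0,0,0,0]]]'; python3 -m pendant '[[[0.1,-0.012,0,0,0,0],[0.1,-0.012,0,0,0,0],[0,0,0,0,0,0]]]'
```

```text
t: 20.35
tool_pos: [532.0, -12.9, 29.3]
tool_rot: [0.0, 0.062, 0.998, -0.0]
ft_force: [-1.1, -0.3, -0.6]
width: 10.1
grip_force: 0.6
t: 20.65
tool_pos: [533.6, -13.0, 29.3]
tool_rot: [-0.0, 0.062, 0.998, 0.0]
ft_force: [-5.2, -0.2, 3.2]
width: 9.9
grip_force: 2.4
t: 20.95
tool_pos: [533.8, -13.0, 29.1]
tool_rot: [-0.002, 0.062, 0.998, 0.0]
ft_force: [-11.2, 0.7, 9.9]
width: 10.0
grip_force: 5.6
```

```bash
python3 -m pendant '[[[-0.9,0.11,0,0,0,0],[-0.9,0.11,0,0,0,0],[0,0,2.5,0,0,0],[0,0,2.5,0,0,0],[0.557,-0.527,0,0,0,-0.1428],[0.557,-0.527,0,0,0,-0.1428],[0.557,-0.527,0,0,0,-0.1428],[0.557,-0.527,0,0,0,-0.1428],[0.557,-0.527,0,0,0,-0.1428],[0.557,-0.527,0,0,0,-0.1428],[0.557,-0.527,0,0,0,-0.1428],[0.557,-0.527,0,0,0,-0.1428],[0.557,-0.527,0,0,0,-0.1428],[0.557,-0.527,0,0,0,-0.1428],[0.557,-0.527,0,0,0,-0.1428],[0,0,0,0,0,0],[0,0,0,0,0,0]]]' 150
python3 - <<'E'
from h import *
print(R@(env.read_state()["tool_pos"][:2]-O),env.read_state()["tool_pos"])
E
```

```text
t: 22.65
tool_pos: [579.0, -69.1, 79.3]
tool_rot: [0.0, 0.748, 0.664, 0.0]
ft_force: [0.1, -0.4, -0.2]
width: 35.0
grip_force: 0.0
[ -50.05675774 -201.59149446] [578.99425108 -69.05250028  79.32874729]
```

```bash
python3 -m pendant '[[[0,0,-2,0,0,0],[0,0,-2,0,0,0],[0,0,-1.2,0,0,0],[0,0,0,0,0,0],[0.05,0.397,0,0,0,0],[0.05,0.397,0,0,0,0],[0.05,0.397,0,0,0,0],[0.05,0.397,0,0,0,0],[0.05,0.397,0,0,0,0],[0.05,0.397,0,0,0,0],[0.05,0.397,0,0,0,0],[0.025,0.2,0,0,0,0],[0,0,0,0,0,0]]]'; python3 -m pendant '[[[0.025,0.2,0,0,0,0],[0.025,0.2,0,0,0,0],[0,0,0,0,0,0]]]'; python3 -m pendant '[[[0.02,0.15,0,0,0,0],[0,0,0,0,0,0]]]'; python3 -m pendant '[[[0.02,0.15,0,0,0,0],[0,0,0,0,0,0]]]'
```

```text
t: 23.95
tool_pos: [583.3, -39.8, 28.0]
tool_rot: [0.001, 0.749, 0.662, -0.0]
ft_force: [-1.0, -4.6, 3.4]
width: 35.3
grip_force: 2.2
t: 24.25
tool_pos: [583.7, -36.0, 27.9]
tool_rot: [0.001, 0.75, 0.662, -0.0]
ft_force: [-2.1, -5.0, 4.5]
width: 35.4
grip_force: 2.7
t: 24.45
tool_pos: [583.8, -35.5, 27.9]
tool_rot: [0.002, 0.75, 0.662, -0.001]
ft_force: [-2.4, -9.9, 4.3]
width: 35.3
grip_force: 5.2
t: 24.65
tool_pos: [583.8, -35.3, 28.0]
tool_rot: [0.002, 0.75, 0.661, -0.002]
ft_force: [-3.4, -16.0, 4.9]
width: 35.2
grip_force: 8.3
```

Both contacts agree with the geometry (tab stop is 44.8 mm from the plate's stop). I press once more, then give one light final nudge in x on both pieces together.

```bash
python3 -m pendant '[[[0.02,0.15,0,0,0,0],[0,0,0,0,0,0],[-0.1,-0.8,0,0,0,0],[-0.1,-0.8,0,0,0,0],[0,0,2.5,0,0,0],[0,0,2.5,0,0,0],[-0.577,0.883,0,0,0,0.1428],[-0.577,0.883,0,0,0,0.1428],[-0.577,0.883,0,0,0,0.1428],[-0.577,0.883,0,0,0,0.1428],[-0.577,0.883,0,0,0,0.1428],[-0.577,0.883,0,0,0,0.1428],[-0.577,0.883,0,0,0,0.1428],[-0.577,0.883,0,0,0,0.1428],[-0.577,0.883,0,0,0,0.1428],[-0.577,0.883,0,0,0,0.1428],[-0.577,0.883,0,0,0,0.1428],[0,0,0,0,0,0],[0,0,0,0,0,0]]]'
python3 - <<'E'
from h import *
print(R@(env.read_state()["tool_pos"][:2]-O),env.read_state()["tool_pos"])
E
```

```text
t: 26.55
tool_pos: [518.7, 50.4, 77.4]
tool_rot: [0.0, 0.064, 0.998, 0.0]
ft_force: [0.2, 0.8, 0.6]
width: 35.1
grip_force: 0.0
[-124.64927945  -90.52873556] [518.710979    50.38328923  77.40771622]
```

```bash
python3 -m pendant '[[[0,0,-2,0,0,0.004],[0,0,-2,0,0,0],[0,0,0,0,0,0],[0,0,-1.1,0,0,0],[0.4,-0.05,0,0,0,0],[0.4,-0.05,0,0,0,0],[0.3,-0.037,0,0,0,0],[0,0,0,0,0,0]]]' 45; python3 -m pendant '[[[0.2,-0.025,0,0,0,0],[0,0,0,0,0,0]]]';  python3 -m pendant '[[[0.2,-0.025,0,0,0,0],[0,0,0,0,0,0]]]';  python3 -m pendant '[[[0.2,-0.025,0,0,0,0],[0,0,0,0,0,0]]]'
```

```text
t: 27.35
tool_pos: [530.6, 48.8, 26.8]
tool_rot: [0.001, 0.06, 0.998, 0.0]
ft_force: [0.2, 0.3, -0.1]
width: 70.5
grip_force: 0.0
t: 27.55
tool_pos: [531.8, 48.7, 26.5]
tool_rot: [0.0, 0.06, 0.998, -0.0]
ft_force: [0.1, 0.2, 0.7]
width: 70.4
grip_force: 0.0
t: 27.75
tool_pos: [533.7, 48.4, 26.4]
tool_rot: [0.0, 0.06, 0.998, -0.0]
ft_force: [0.3, 0.3, 0.8]
width: 70.1
grip_force: 0.0
t: 27.95
tool_pos: [535.7, 48.2, 26.3]
tool_rot: [0.0, 0.06, 0.998, -0.0]
ft_force: [-0.8, -0.2, 0.5]
width: 70.6
grip_force: 0.0
```

```bash
python3 -m pendant '[[[0,0,-0.4,0,0,0],[0,0,0,0,0,0],[0.2,-0.025,0,0,0,0],[0,0,0,0,0,0]]]'; python3 -m pendant '[[[0.2,-0.025,0,0,0,0],[0,0,0,0,0,0]]]';  python3 -m pendant '[[[0.15,-0.019,0,0,0,0],[0,0,0,0,0,0]]]';  python3 -m pendant '[[[0.15,-0.019,0,0,0,0],[0,0,0,0,0,0]]]'
```

```text
t: 28.35
tool_pos: [537.8, 47.9, 22.3]
tool_rot: [0.0, 0.06, 0.998, -0.0]
ft_force: [0.0, -0.5, 0.6]
width: 70.6
grip_force: 0.0
t: 28.55
tool_pos: [539.9, 47.7, 22.4]
tool_rot: [0.0, 0.06, 0.998, 0.0]
ft_force: [-0.1, 0.2, -0.0]
width: 70.6
grip_force: 0.0
t: 28.75
tool_pos: [540.9, 47.5, 22.3]
tool_rot: [-0.0, 0.06, 0.998, -0.0]
ft_force: [-0.3, -0.3, 0.6]
width: 70.5
grip_force: 0.2
t: 28.95
tool_pos: [541.1, 47.4, 22.1]
tool_rot: [-0.001, 0.06, 0.998, -0.0]
ft_force: [-5.2, 0.8, 3.7]
width: 70.2
grip_force: 2.6
```

```bash
python3 -m pendant '[[[0.2,-0.025,0,0,0,0],[0,0,0,0,0,0],[-0.9,0.11,0,0,0,0],[-0.9,0.11,0,0,0,0],[0,0,3,0,0,0],[0,0,4,0,0,0],[0,0,4,0,0,0],[0,0,4,0,0,0],[-2,-4,0,0,0,0],[-2,-4,0,0,0,0],[-2,-4,0,0,0,0],[-2,-4,0,0,0,0],[-2,-4,0,0,0,0],[-2,-4,0,0,0,0],[-2,-4,0,0,0,0],[-2,-4,0,0,0,0],[-2,-4,0,0,0,0],[-1,-4,0,0,0,0],[0,0,0,0,0,0]]]'
python3 - <<'E'
from h import *
f=vision.grab_frame("top")
print(env.read_state()["tool_pos"])
print("tab right",edge(f,(-80,-155),(-10,-155),(0,-1)),"plate bottom",edge(f,(-90,-10),(-90,-100),(-1,0)),"tab bottom",edge(f,(-90,-115),(-90,-150),(-1,0)))
for r in rects(f,150): print(*r)
g=vision.grab_frame("scene")
a=cv2.resize(f["img"][125:200,210:310],(400,300),interpolation=cv2.INTER_CUBIC)
u=proj(g,np.array([[590,10,12]]))[0].astype(int); print(u)
b=cv2.resize(g["img"][u[1]-38:u[1]+37,u[0]-50:u[0]+50],(400,300),interpolation=cv2.INTER_CUBIC)
c=cv2.resize(f["img"],(400,300)); d=cv2.resize(g["img"],(400,300))
cv2.imwrite("pics/end.png",np.vstack([np.hstack([a,b]),np.hstack([c,d])])[...,::-1])
E
```

```text
t: 30.85
tool_pos: [335.4, -355.3, 172.6]
tool_rot: [0.001, 0.062, 0.998, -0.002]
ft_force: [1.1, -0.3, -0.0]
width: 70.4
grip_force: 0.0
[ 335.63408818 -352.75871033  172.27083602]
tab right {'off': 2.25, 'tilt': 0.0021, 'n': 40} plate bottom {'off': 2.5, 'tilt': -0.0056, 'n': 40} tab bottom {'off': 2.25, 'tilt': 0.0032, 'n': 40}
[191. 209.] [465.9 221.5] [35.7 23.9] 18.2
[190. 162.] [599.8 229.1] [58.1 57.2] 2.3
[264. 154.] [595.5 -25.6] [414.2 180.2] 82.9
[243 217]
```

View pics/end.png

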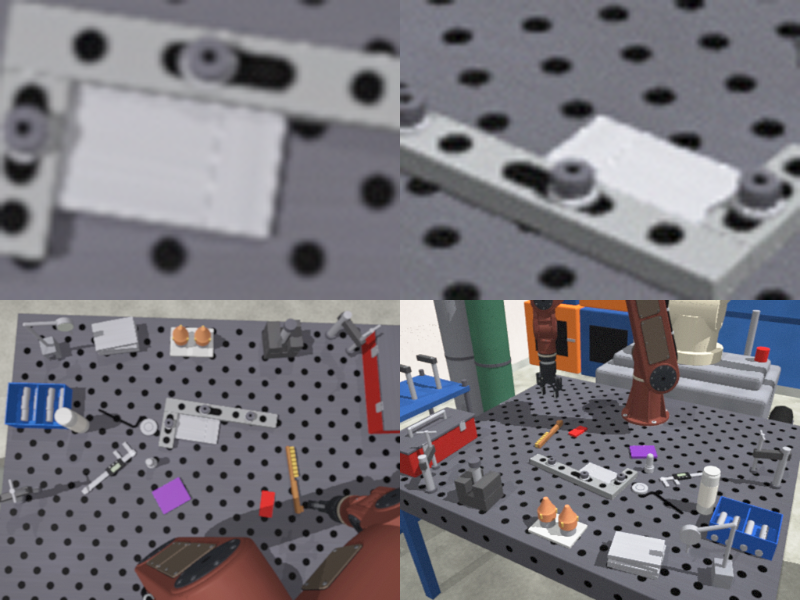

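The plate and tab sit edge to edge, flush in the square (top-left panel, plate (140,150), tab (250,175)), with no visible gap. The bystanders haven't moved and the arm is clear.

```bash
python3 -c "
from cell import job
print(job.hand_in())"
```

```text
the job is handed in; nothing more can be done
None
```

I pushed the plate home into the square's corner and the tab tight against its other end, then handed the job in at about 31 s; force contact and the last pictures show both flush, the other items unmoved and the arm clear, but the hand-in returned no verdict.

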